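Ease the spring clip off the label stand's spindle with a wedge

TASK

The label roll on the blue stand has to be changed. Slide the orange-handled wedge along the flat of the spindle and under the black spring clip, so that the wedge - not the gripper's fingers - spreads the clip and eases it off without sending it flying, then put the clip into the blue cup. Lay the wedge back down flat on the bench and leave both cups standing, the purple one where it is.

Things in the scene. Friction and masses are not known exactly. Their poses are not given: they have to be found in the camera images.
- stand: the blue label-roll stand, fixed to the bench: base 114 x 142 x 8 mm, two slotted cheek plates carrying the spindle and a 68 mm label roll. Origin on the bench under the spindle's axis, midway along it; y runs level along the spindle from its free end (-y, where the clip sits, at y = -56 mm) to the roll; z up
- spindle: the aluminium spindle, 24 mm diameter, fixed. Frame on its axis in the middle of the clip's groove, 78 mm above the bench; y along the axis towards the roll, z the normal of its milled flat, which leans 30 degrees from vertical, to the robot's left. Flat: plane z = 7 mm, 19 mm wide, narrowed to 9.6 mm at the groove (y = -4.75 to 4.75) but unbroken. Free end at y = -25 mm
- spindle_end (a point): middle of the flat's edge at the spindle's free end (0, -25, 7 mm in the spindle's frame). Towards the roll: cheek plate at y = 5 to 11 mm, its two horns 12.6 mm and more either side of the axis, 19 mm high in z, the slot between them open above the flat; the roll begins at y = 54 mm, so a blade on the flat may pass to y = 50 mm
- clip: the black spring clip, loose, 34 g, 33 x 8 x 23 mm (x, y, z), snapped in the groove, frame on the spindle's frame. A straight bow crosses the flat; two sprung jaws hang from it and hook under the spindle (down to z = -9 mm). It cannot turn. Raised 5 mm along z (5 to 10 N) the jaws spread, then it creeps up some 4 mm by itself; the free jaws leave a 12 mm gap
- clip_bow (a point): middle of the underside of the clip's bow (0, 0, 11 mm in the clip's frame): 4 mm above the flat when seated; the passage under the bow is 21 mm wide, 8 mm long in y
- wedge: the clip wedge, loose, about 80 g, lying flat on the bench: orange handle 84 x 16 x 28 mm (x, y, z), steel blade at its +x end, one common flat underside (under the handle's front half 1.5 mm higher beside the blade). Frame in the underside under the middle of the handle, x to the blade's tip, z up. Blade, clip and spindle are slippery (friction 0.2). Pushing it under the bow takes 6 to 15 N
- wedge_tip (a point): middle of the underside of the blade's tip edge (88, 0, 0 mm in the wedge's frame). Blade 8 mm wide, 1.6 mm thick at the tip; its top rises as a straight ramp to 13.5 mm at x = 54 mm
- wedge_land (a point): middle of the blade's level top behind the ramp (48, 0, 13.5 mm in the wedge's frame), reaching from x = 54 mm to the handle's front at x = 42 mm. With the land under the bow (tip about 40 mm past the clip's middle) the clip is off and rides on it astride the blade; it slides off forward when the tip is dipped 30 degrees or more
- cup_blue: the blue beaker, loose, 66 mm across, 82 mm high, wall 3 mm, open at the top; origin in the middle of its foot, z up
- cup_purple: the purple cup, loose, 72 mm across, 79 mm high, open at the top; origin in the middle of its foot; a bystander that may stand in either of the two cups' places
Mind the look-alikes: they are no part of the job. There is more than one size of the wedge; the one meant has the size given above.

How it is judged:
By the outcome, as a careful person would: the job done as asked, in the order asked, and still so for the second after the job is handed in, with the robot touching nothing.
It also fails if it takes over 67 s, if anything falls off the work surface, if the arm or the gripper's body presses on something with over 40 N, if the wrist force passes 120 N, or if a joint passes its speed limit or range.

ROBOT

A 6-joint arm with a two-finger parallel gripper is mounted at the origin on a cart in front of the work surface, level with it; the furniture and walls round the work are solid. World frame = base frame: x ahead of the robot, y to its left, z up, the work surface at z = 0. Lengths are in m, angles in rad, forces in N, time in s.
With the tool pointing down it reaches from about 0.225 to 0.875 m from the base axis. Payload 3.4 kg.
Tool frame: the origin (TCP) lies on the centre line of the jaws, within the pads' length; the fingertips stand 11 mm ahead of it and the grasp point (between the pads) lies 8 mm behind it; z points along the fingers, y is the line along which they close (so a half turn about z gives the same grasp; the last joint's range is limited). The gripper opens to 85 mm and grips with 20 to 120 N. Pads are 22 mm wide; open, the fingers measure 114 mm over their backs; the gripper's body (76 mm by 85 mm) begins 54 mm behind the grasp point. The pads swing forward as they close: fully open they stand 13 mm farther back than shut.
Start: joints at [1.116, 0.276, 1.505, -0, 1.361, -0.121], TCP at [0.188, 0.543, 0.242] pointing down, gripper open.
Joint ranges: [-2.89, 2.89], [-0.75, 2.08], [0.22, 2.7], [-1.18, 4.32], [0.11, 2.71], [-2.7, 2.7]. Speed limits (rad/s): [2.57, 2.57, 3.14, 3.14, 3.14, 3.14].

INTERFACE

Orientations are given as a unit quaternion [w, x, y, z].
In Python, from rig import manip, eyes, job gives the robot as it stands.
- The arm moves only by the tool drive_tool, never from a script. Its argument "rows" is a list of rows, each a list of 3 entries, a list of its own where there are three numbers: the turn, a rotation vector about the world's x, y, z in rad, then the shift along the world's x, y, z in cm, then the finger opening in cm, from 0 to 8.54. A call has 1 to 8 rows; each row shifts and turns the commanded pose from where the row before left it; what a row does not reach is not made up. A row lasts 1/8 s, in which the tool goes at most 62.5 mm and 10.7 degrees, less where a joint would pass 70% of its speed; a pose out of reach is approached as far as the arm can. A call is refused whole if a number of a shift passes 6.25 or a number of a turn 0.188, either way. A call with a gripper value outside its range is refused whole. The fingers move at their own pace and stop on an object; "force" is the grip in N (left out, the last holds). Time passes only in rows, so rows that do not move let the fingers close. It gives the time, the measured TCP pose, the force, the opening and the grip force at its end, in the units of the state.
- manip.get_state(): the state, without advancing time (a new reading comes with each control period).
- eyes.get_image(name): name is "scene" or "side" or "wrist"; returns the picture (420x560x3 uint8, red, green, blue); there is no depth.
- eyes.get_calibration(name): a dict with "camera_matrix" (3x3 intrinsics, pixels), "view" (4x4, takes a point from world to camera coordinates). Camera axes: x right, y up, looking along -z (the intrinsics and any distortion apply to the point x, -y, -z); pixel columns grow to the right and rows downward; lengths in m; the calibration is good to about 2 mm. A picture is of the moment at which its call begins: read the wrist's pose just before it. get_calibration takes no time and is no camera call; for the wrist camera it gives the pose at the moment of the call.
- job.sign_off(): hands the job in; it is judged then, once.
The state is a dict: "clock": time; "qpos": joint angles; "qd": joint speeds; "effort": joint torques, N m; "position": TCP position; "ee_rot": TCP orientation; "contact_force": force on the tool from outside, world axes, zero at the start; "moment": the same for the moment, N m; "width": finger opening in m; "gripper_force": force on a finger pad.
Only numpy, scipy, OpenCV 4.12 (cv2) and the standard library are available. Lean on these libraries where they do the work, as an engineer would, in place of code of your own. Each camera call takes 0.05 s, during which the arm holds its last target. There are 200 camera calls.

## Working session

There is one attempt and no reset: what is moved stays moved. The work goes in short steps, Python scripts to look and compute and a tool call to move; the robot and the scene stay as the last step left them, time stands still between calls to the robot, and variables do not carry over. Pictures are saved under pics/ and viewed, at most 10 in all, crops included, and the job is handed in when it is done.

Besides the shell and the picture viewer there is one more tool, called in YAML: its name, and indented under it one key for each argument. drive_tool: Moves the arm, as the interface text tells. Its arguments: {"type":"object","properties":{"rows":{"type":"array"},"force":{"type":"number"}},"required":["rows"]}

```bash
ls; mkdir -p pics; python3 - <<'E'
from rig import manip, eyes, job
import cv2, numpy as np
ims=[eyes.get_image(n) for n in ("scene","side")]
for n,i in zip(("scene","side"),ims): cv2.imwrite(f"pics/{n}0.png",i[:,:,::-1])
for n in ("scene","side","wrist"):
    c=eyes.get_calibration(n); print(n,np.round(c["camera_matrix"],1).tolist(),np.round(c["view"],3).tolist(),[k for k in c])
print(manip.get_state())
E
```

```text
pics
scene [[385.1, 0.0, 281.9], [0.0, 385.1, 209.9], [0.0, 0.0, 1.0]] [[-0.834, -0.552, -0.018, 0.405], [0.4, -0.626, 0.669, -0.288], [-0.381, 0.551, 0.743, -0.874], [0.0, 0.0, 0.0, 1.0]] ['camera_matrix', 'view']
side [[415.9, 0.0, 277.9], [0.0, 415.9, 213.1], [0.0, 0.0, 1.0]] [[-0.962, -0.274, 0.003, 0.513], [0.119, -0.409, 0.905, -0.14], [-0.246, 0.87, 0.426, -1.143], [0.0, 0.0, 0.0, 1.0]] ['camera_matrix', 'view']
wrist [[311.1, 0.0, 281.1], [0.0, 311.1, 204.2], [0.0, 0.0, 1.0]] [[0.328, 0.945, -0.001, -0.575], [-0.9, 0.312, -0.306, 0.04], [-0.289, 0.101, 0.952, -0.38], [0.0, 0.0, 0.0, 1.0]] ['camera_matrix', 'view']
{'clock': 0.1, 'qpos': array([ 1.11601666e+00,  2.76531935e-01,  1.50598454e+00,  1.03822681e-06,
        1.36072081e+00, -1.21013697e-01]), 'qd': array([-7.57164942e-04, -3.31013935e-03, -3.79461081e-03,  8.44567622e-04,
       -1.38822736e-03, -6.18614875e-05]), 'effort': array([ 2.04186981e-03, -4.17699087e+01, -2.46405905e+01, -1.54636496e-04,
        5.81580010e-03, -7.96626125e-06]), 'position': array([0.1881857 , 0.54285863, 0.24153487]), 'ee_rot': array([-2.33971826e-04,  1.66109500e-01,  9.86106971e-01, -7.88327667e-04]), 'contact_force': array([ 0.27119868,  0.06829186, -0.60217092]), 'moment': array([ 0.02201272, -0.05914915,  0.03449552]), 'gripper_force': 0.0, 'width': 0.08545416410451388}
```

View pics/scene0.png

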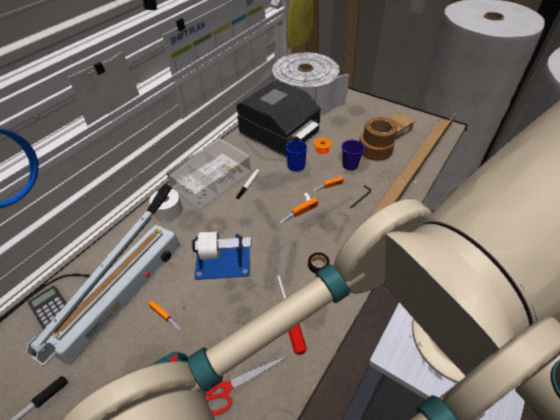

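View pics/side0.png

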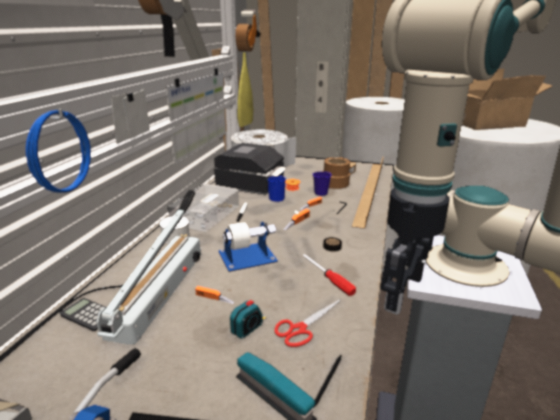

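Scene view: the blue stand is at about (222,255), its roll at (207,246) and its spindle's free end at about (250,243). The blue beaker is at (296,155) and the purple cup at (351,155). There are three orange-handled tools, at (160,312), (302,208) and (331,184). I'll measure all three on the bench plane.

```bash
cat > h.py <<'E'
import numpy as np, cv2
from rig import manip, eyes, job
from scipy.spatial.transform import Rotation as R
def cal(n):
    c=eyes.get_calibration(n); return np.array(c["camera_matrix"]),np.array(c["view"])
def proj(c,p):
    K,V=c; p=np.atleast_2d(p)@V[:3,:3].T+V[:3,3]; q=(p*[1,-1,-1])@K.T; return q[:,:2]/q[:,2:]
def ray(c,uv):
    K,V=c; d=np.linalg.solve(K,[uv[0],uv[1],1])*[1,-1,-1]; Rv=V[:3,:3]
    return -Rv.T@V[:3,3], Rv.T@d/np.linalg.norm(d)
def onz(c,uv,z):
    o,d=ray(c,uv); return o+d*(z-o[2])/d[2]
def tri(rs):
    A=0;b=0
    for o,d in rs:
        P=np.eye(3)-np.outer(d,d); A=A+P; b=b+P@o
    return np.linalg.solve(A,b)
def blobs(im,lo,hi,amin=30):
    m=cv2.inRange(cv2.cvtColor(im,cv2.COLOR_RGB2HSV),lo,hi)
    n,l,s,c=cv2.connectedComponentsWithStats(m)
    return [(l==i,s[i],c[i]) for i in range(1,n) if s[i][4]>=amin]
E
python3 - <<'E'
from h import *
for n in("scene","side"):
    im=cv2.imread(f"pics/{n}0.png")[:,:,::-1].copy(); c=cal(n)
    print(n,"cam",ray(c,(280,210))[0].round(3))
    for nm,lo,hi in(("or",(5,150,120),(18,255,255)),("blue",(105,150,60),(125,255,255)),("purple",(126,100,40),(145,255,255))):
        for m,s,ce in blobs(im,lo,hi):
            ys,xs=np.nonzero(m); (cx,cy),(w,h),a=r=cv2.minAreaRect(np.c_[xs,ys].astype(np.float32))
            b=cv2.boxPoints(r); 
            if h>w: pass
            e=sorted([(np.linalg.norm(b[i]-b[(i+1)%4]),i) for i in range(4)])[:2]
            E=[onz(c,(b[i]+b[(i+1)%4])/2,0.012) for _,i in e]
            print(nm,s.tolist(),ce.round(0),"ends",[x[:2].round(3).tolist() for x in E],"L",np.linalg.norm(E[0]-E[1]).round(3))
im=cv2.imread("pics/scene0.png")
cr=[cv2.resize(im[y-30:y+30,x-35:x+35],None,fx=5.5,fy=5.5,interpolation=cv2.INTER_CUBIC) for x,y in((305,203),(165,315))]
cv2.imwrite("pics/crop1.png",np.hstack(cr))
E
```

```text
scene cam [0.12  0.525 0.849]
or [389, 120, 13, 7, 31] [395. 123.] ends [[0.463, -0.675], [0.411, -0.661]] L 0.053
or [314, 137, 18, 18, 242] [322. 145.] ends [[0.627, -0.41], [0.569, -0.425]] L 0.06
or [324, 177, 20, 9, 81] [333. 181.] ends [[0.463, -0.313], [0.5, -0.258]] L 0.066
or [293, 198, 25, 16, 145] [305. 205.] ends [[0.487, -0.19], [0.52, -0.11]] L 0.087
or [149, 300, 21, 20, 155] [159. 309.] ends [[0.655, 0.326], [0.587, 0.333]] L 0.068
blue [0, 129, 38, 79, 699] [ 23. 168.] ends [[1.588, 0.093], [1.22, 0.32]] L 0.432
blue [286, 140, 20, 31, 525] [296. 154.] ends [[0.69, -0.395], [0.608, -0.263]] L 0.156
blue [195, 248, 54, 31, 1179] [224. 264.] ends [[0.522, 0.102], [0.635, 0.188]] L 0.143
purple [342, 140, 23, 30, 492] [352. 153.] ends [[0.521, -0.502], [0.454, -0.367]] L 0.151
side cam [0.229 1.078 0.613]
or [286, 179, 13, 11, 117] [292. 184.] ends [[0.573, -0.432], [0.619, -0.418]] L 0.048
or [308, 198, 13, 8, 56] [314. 201.] ends [[0.459, -0.305], [0.493, -0.257]] L 0.059
or [293, 210, 16, 13, 101] [300. 216.] ends [[0.478, -0.192], [0.512, -0.112]] L 0.087
or [196, 287, 24, 12, 173] [208. 292.] ends [[0.648, 0.328], [0.585, 0.334]] L 0.063
blue [26, 111, 64, 81, 1335] [ 56. 151.] ends [[2.52, -1.332], [1.434, -0.103]] L 1.64
blue [268, 176, 16, 25, 351] [276. 188.] ends [[0.685, -0.495], [0.615, -0.253]] L 0.252
blue [221, 236, 52, 33, 885] [247. 255.] ends [[0.65, 0.165], [0.53, 0.091]] L 0.141
blue [75, 406, 34, 14, 320] [ 92. 413.] ends [[0.635, 0.686], [0.688, 0.701]] L 0.055
purple [313, 172, 18, 23, 320] [322. 182.] ends [[0.509, -0.598], [0.465, -0.356]] L 0.247
```

View pics/crop1.png

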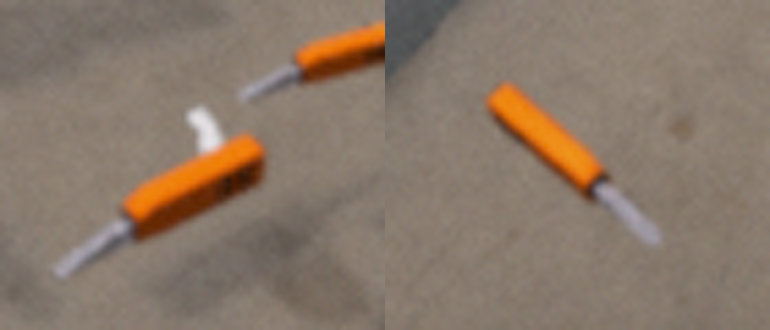

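Orange-handled candidates in the scene view: (302,208) has a handle of about 87 mm, (331,184) about 63 mm and (160,312) about 66 mm. Only (302,208) fits the 84 mm handle, and the crop shows it is the big, tall one with its blade pointing lower-left. It lies near (0.50,-0.15) with its tip towards about 67° in world. There is a small white object beside it at (306,196).

```bash
python3 - <<'E'
from h import *
s=manip.get_state(); q=s["ee_rot"]; T=R.from_quat(q[[1,2,3,0]]).as_matrix()
K,V=cal("wrist"); C=-V[:3,:3].T@V[:3,3]
print("tool axes cols\n",T.round(3)); print("cam in tool",(T.T@(C-s["position"])).round(4),"look in tool",(T.T@(-V[2,:3])).round(3), "right in tool",(T.T@V[0,:3]).round(3))
# refine wedge by side/scene blade pixel: bright greyish; stand corners
for n in("scene","side"):
    c=cal(n); im=cv2.imread(f"pics/{n}0.png")[:,:,::-1].copy()
    for m,st,ce in blobs(im,(105,150,60),(125,255,255),300):
        if 150<ce[0]<260 and ce[1]>240:
            ys,xs=np.nonzero(m); print(n,[(int(a),int(b),onz(c,(a,b),.008)[:2].round(3).tolist()) for a,b in((xs.min(),ys[xs.argmin()]),(xs.max(),ys[xs.argmax()]),(xs[ys.argmax()],ys.max()),(xs[ys.argmin()],ys.min()))])
E
```

```text
tool axes cols
 [[-0.945  0.328 -0.001]
 [ 0.328  0.945 -0.001]
 [ 0.    -0.002 -1.   ]]
cam in tool [ 0.0783  0.0011 -0.1313] look in tool [-0.306  0.     0.952] right in tool [-0.     1.    -0.001]
scene [(195, 273, [0.619, 0.204]), (248, 248, [0.552, 0.067]), (195, 278, [0.609, 0.216]), (234, 248, [0.584, 0.087])]
side [(221, 253, [0.66, 0.144]), (272, 261, [0.509, 0.144]), (234, 268, [0.596, 0.206]), (264, 236, [0.574, 0.013])]
```

drive_tool:
  rows:
    - [[0, 0, -0.18], [3.9, -4.1, 0.5], 8.5]
    - [[0, 0, -0.18], [3.9, -4.1, 0.5], 8.5]
    - [[0, 0, -0.18], [3.9, -4.1, 0.5], 8.5]
    - [[0, 0, -0.18], [3.9, -4.1, 0.5], 8.5]
    - [[0, 0, -0.18], [3.9, -4.1, 0.5], 8.5]
    - [[0, 0, -0.18], [3.9, -4.1, 0.5], 8.5]
    - [[0, 0, -0.18], [3.9, -4.1, 0.5], 8.5]
    - [[0, 0, -0.18], [3.9, -4.1, 0.5], 8.5]

```text
clock: 1.1
position: [0.5013, 0.2138, 0.2822]
ee_rot: [-0.0, 0.777, 0.629, -0.0]
contact_force: [1.0, 0.6, -0.3]
width: 0.085
gripper_force: 0.0
```

drive_tool:
  rows:
    - [[0, 0, -0.18], [3.5, -3.5, 0], 8.5]
    - [[0, 0, 0], [3.5, -3.5, 0], 8.5]
    - [[0, 0, 0], [0, 0, 0], 8.5]

```text
clock: 1.48
position: [0.5725, 0.1425, 0.2811]
ee_rot: [0.0, 0.83, 0.558, -0.001]
contact_force: [-1.2, 0.4, 0.5]
width: 0.085
gripper_force: 0.0
```

```bash
python3 - <<'E'
from h import *
import pickle
s=manip.get_state(); c=cal("wrist"); im=eyes.get_image("wrist"); cv2.imwrite("pics/w1.png",im[:,:,::-1]); pickle.dump((c,im,s),open("w1.pkl","wb"))
E
```

```text
(no output)
```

View pics/w1.png

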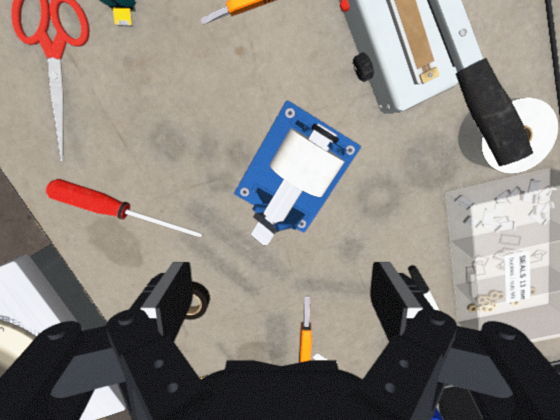

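The wrist view shows the stand's base with corners at about (289,100), (361,140), (307,234) and (235,194). The spindle's free end is at about (262,237), the black clip at about (264,222) and the roll at (306,165). The wedge lies below, with its blade at (307,310) and its handle at (306,345). Next I'll fit the stand's frame.

```bash
python3 - <<'E'
from h import *
import pickle
c,im,s=pickle.load(open("w1.pkl","rb"))
bl=[b for b in blobs(im,(102,120,50),(128,255,255),150) if 220<b[2][0]<380 and 90<b[2][1]<250]
pts=np.vstack([np.c_[np.nonzero(b[0])[::-1]] for b in bl])
W=np.array([onz(c,p,.008)[:2] for p in cv2.convexHull(pts.astype(np.float32))[:,0]])
r=cv2.minAreaRect((W*1000).astype(np.float32)); print(r); print(cv2.boxPoints(r).round(0).tolist())
# white spindle/roll pixels
g=cv2.inRange(cv2.cvtColor(im,cv2.COLOR_RGB2HSV),(0,0,200),(179,40,255)); 
n,l,st,ce=cv2.connectedComponentsWithStats(g); 
for i in range(1,n):
    if st[i][4]>40 and 230<ce[i][0]<360 and 90<ce[i][1]<260: print(st[i],ce[i])
cv2.imwrite("pics/c2.png",cv2.resize(im[90:255,225:375,::-1],None,fx=3.6,fy=3.6,interpolation=cv2.INTER_CUBIC))
E
```

```text
((582.8187255859375, 127.3084716796875), (154.55189514160156, 111.74889373779297), 37.235618591308594)
[[487.0, 125.0], [555.0, 36.0], [678.0, 130.0], [611.0, 219.0]]
[ 264  131   80   92 3716] [301.39908504 172.09230355]
[251 222  23  23 296] [261.80743243 233.91891892]
```

View pics/c2.png

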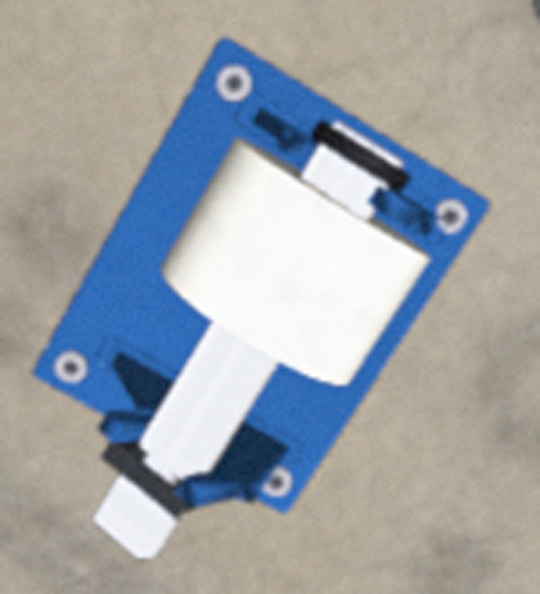

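```bash
cat > st.py <<'E'
from h import *
def frames(ox,oy,yaw):
    y=np.array([np.cos(yaw),np.sin(yaw),0]); z=np.array([0,0,1]); x=np.cross(y,z)
    S=np.c_[x,y,z]; o=np.array([ox,oy,0.])
    # flat normal leans 30deg to robot's left (stand -x)
    zs=np.cos(np.pi/6)*z-np.sin(np.pi/6)*x; xs=np.cross(y,zs)
    return o,S,o+y*-.056+z*.078,np.c_[xs,y,zs]
E
python3 - <<'E'
from st import *
import pickle
c,im,s=pickle.load(open("w1.pkl","rb"))
cr=np.array([(222,38),(490,205),(288,513),(37,375)])/3.6+[225,90]
W=np.array([onz(c,p,.008) for p in cr]); print(W.round(4).tolist())
d=[np.linalg.norm(W[i]-W[(i+1)%4]).round(4) for i in range(4)]; print("sides",d)
yv=(W[0]+W[1]-W[2]-W[3])/2; o=W.mean(0); yaw=np.arctan2(yv[1],yv[0]); print("centre",o,"yaw",np.degrees(yaw))
o,S,so,SR=frames(o[0],o[1],yaw)
for nm,p in dict(end=(0,-25,7),endL=(-9.5,-25,7),endR=(9.5,-25,7),bowtopL=(-16,0,14),bowtopR=(16,0,14),bow=(0,0,14),roll=(0,54,34),fl=(0,50,7)).items():
    u=proj(c,so+SR@(np.array(p)/1000))[0]; print(nm,u.round(1),"crop",((u-[225,90])*3.6).round(0))
print(SR.round(3).tolist(),so)
E
```

```text
[[0.6104, 0.2172, 0.008], [0.6781, 0.1283, 0.008], [0.5686, 0.044, 0.008], [0.5013, 0.1321, 0.008]]
sides [np.float64(0.1118), np.float64(0.1382), np.float64(0.1108), np.float64(0.1384)]
centre [0.58962778 0.1304026  0.008     ] yaw 37.79226139797974
end [261.1 242.8] crop [130. 550.]
endL [255.1 237.9] crop [108. 532.]
endR [267.1 247.9] crop [152. 568.]
bowtopL [258.4 217.6] crop [120. 459.]
bowtopR [279.6 234.6] crop [196. 520.]
bow [268.8 225.9] crop [158. 489.]
roll [285.7 184.7] crop [219. 341.]
fl [294.3 188.5] crop [249. 354.]
[[0.531, 0.79, -0.306], [-0.684, 0.613, 0.395], [0.5, 0.0, 0.866]] [0.54537447 0.09608578 0.078     ]
```

drive_tool:
  rows:
    - [[0, 0, 0], [-1.8, -3.8, -3.7], 8.5]
    - [[0, 0, 0], [-1.8, -3.8, -3.7], 8.5]
    - [[0, 0, 0], [-1.7, -3.7, -3.7], 8.5]
    - [[0, 0, 0], [0, 0, 0], 8.5]

```text
clock: 2.02
position: [0.5124, 0.0319, 0.1684]
ee_rot: [-0.003, 0.829, 0.559, -0.004]
contact_force: [0.6, 0.4, 0.1]
width: 0.0848
gripper_force: 0.0
```

```bash
python3 - <<'E'
from h import *
import pickle
s=manip.get_state(); c=cal("wrist"); im=eyes.get_image("wrist"); pickle.dump((c,im,s),open("w2.pkl","wb"))
big=cv2.resize(im[0:200,130:400,::-1],None,fx=2.9,fy=2.9,interpolation=cv2.INTER_CUBIC); cv2.imwrite("pics/w2.png",big); print(s["position"],proj(c,[[.545,.096,.078]]))
E
```

```text
[0.51240566 0.03187745 0.16838238] [[291.06106161 115.98223018]]
```

View pics/w2.png

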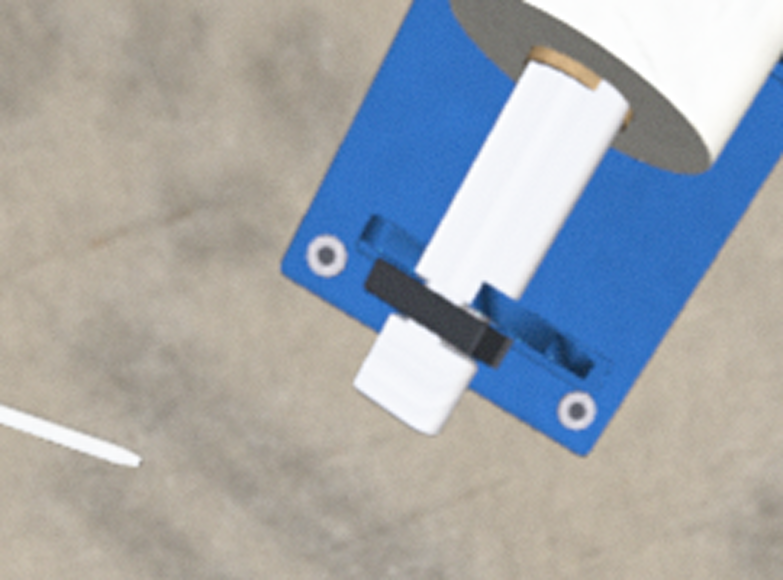

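```bash
python3 - <<'E'
from st import *
import pickle
c1,_,_=pickle.load(open("w1.pkl","rb")); c2,im,s=pickle.load(open("w2.pkl","rb"))
f=lambda u,v:np.array([130+u/2.9,v/2.9])
g=lambda u,v:np.array([225+u/3.6,90+v/3.6])
B1,B2=f(283,270),f(587,456)
P=[onz(c2,p,.008) for p in(B1,B2)]; print("front base corners w2",[p.round(4).tolist() for p in P],np.linalg.norm(P[0]-P[1]))
d=P[1]-P[0]; yaw2=np.degrees(np.arctan2(d[1],d[0]))+90; print("yaw2",yaw2,"mid",((P[0]+P[1])/2).round(4))
S1,S2=[onz(c2,p,.009) for p in(f(326,256),f(577,411))]; d=S2-S1; print("screws",S1.round(4),S2.round(4),"yaw",np.degrees(np.arctan2(d[1],d[0]))+90,"mid",(S1+S2)/2)
print("bow tri",tri([ray(c1,g(146,480)),ray(c2,f(434,310))]).round(4))
print("end L tri",tri([ray(c1,g(95,520)),ray(c2,f(355,383))]).round(4),"R",tri([ray(c1,g(140,557)),ray(c2,f(435,434))]).round(4))
for yaw in(37.8,):
  o,S,so,SR=frames(.58963,.1304,np.radians(yaw))
  for nm,p in dict(endL=(-9.5,-25,7),endR=(9.5,-25,7),bL=(-16.5,-4,14),bR=(16.5,-4,14),bL2=(-16.5,4,14),bR2=(16.5,4,14),l50=(-9.5,50,7),r50=(9.5,50,7)).items():
    u=proj(c2,so+SR@(np.array(p)/1000))[0]; print(nm,((u-[130,0])*2.9).round(0))
  print("bow top pred",so+SR@[0,0,.014])
E
```

```text
front base corners w2 [[0.5006, 0.1322, 0.008], [0.5677, 0.0438, 0.008]] 0.11101436302613979
yaw2 37.238386162679674 mid [0.5341 0.088  0.008 ]
screws [0.5145 0.1308 0.009 ] [0.5694 0.0587 0.009 ] yaw 37.319984178641434 mid [0.54193867 0.09474748 0.009     ]
bow tri [0.5394 0.1049 0.0886]
end L tri [0.5165 0.0962 0.0807] R [0.5279 0.0797 0.086 ]
endL [373. 404.]
endR [432. 444.]
bL [380. 303.]
bR [490. 373.]
bL2 [397. 271.]
bR2 [509. 340.]
l50 [540. 101.]
r50 [610. 136.]
bow top pred [0.54109097 0.10160829 0.09012436]
```

```bash
python3 - <<'E'
from st import *
import pickle
c2,im,s=pickle.load(open("w2.pkl","rb"))
# automatic silhouettes: white pixels per row of the spindle in w2
m=cv2.inRange(cv2.cvtColor(im,cv2.COLOR_RGB2HSV),(0,0,185),(179,45,255))
A=[]
for v in list(range(48,88,4)):
    xs=np.nonzero(m[v,240:360])[0]+240
    runs=np.split(xs,np.nonzero(np.diff(xs)>1)[0]+1); r=max(runs,key=len)
    L,Rr=onz(c2,(r[0]-.5,v),.078),onz(c2,(r[-1]+.5,v),.078); A.append((L+Rr)/2); print(v,r[0],r[-1],((L+Rr)/2)[:2].round(4),)
A=np.array(A); d=np.linalg.svd(A-A.mean(0))[2][0]; d*=np.sign(d[0]); print("axis yaw",np.degrees(np.arctan2(d[1],d[0])),"pt",A.mean(0))
for yaw in(37.3,37.8):
    y=np.radians(yaw); x=np.array([np.sin(y),-np.cos(y),0]); b=(np.array([.58963,.1304,0]))
    print(yaw,"offset of axis in stand x from base centre mm",(A.mean(0)-b)@x*1000)
E
```

```text
48 298 339 [0.5768 0.1286]
52 296 337 [0.5748 0.1268]
56 293 335 [0.5725 0.1252]
60 291 332 [0.5701 0.1236]
64 289 330 [0.5681 0.1219]
68 287 328 [0.5661 0.1201]
72 285 325 [0.5637 0.1185]
76 282 323 [0.5613 0.1168]
80 280 321 [0.5592 0.115 ]
84 278 318 [0.5568 0.1133]
axis yaw 37.316245182785416 pt [0.56692335 0.12098928 0.078     ]
37.3 offset of axis in stand x from base centre mm -6.273989059511832
37.8 offset of axis in stand x from base centre mm -6.481139086140506
```

drive_tool:
  rows:
    - [[0, 0, 0], [-0.4, -6.1, 0], 8.5]
    - [[0, 0, 0], [-0.4, -6.1, 0], 8.5]
    - [[0, 0, 0], [-0.4, -6.0, 0], 8.5]
    - [[0, 0, 0], [0, 0, 0], 8.5]

```text
clock: 2.58
position: [0.5073, -0.1527, 0.1729]
ee_rot: [0.002, 0.83, 0.558, 0.001]
contact_force: [-0.3, 0.5, -0.5]
width: 0.0849
gripper_force: 0.0
```

```bash
python3 - <<'E'
from h import *
import pickle
s=manip.get_state(); c=cal("wrist"); im=eyes.get_image("wrist"); pickle.dump((c,im,s),open("w3.pkl","wb"))
cv2.imwrite("pics/w3.png",im[:,:,::-1]); print(s["position"])
for m,st,ce in blobs(im,(5,150,90),(20,255,255),200):
    ys,xs=np.nonzero(m); r=cv2.minAreaRect(np.c_[xs,ys].astype(np.float32)); print(st,ce.round(1),r)
    b=cv2.boxPoints(r); print(b.round(0).tolist(),[onz(c,p,.028)[:2].round(4).tolist() for p in b])
E
```

```text
[ 0.50732951 -0.15269532  0.17292119]
[257 138  18  89 376] [265.3 179.7] ((265.5, 182.0), (88.0, 17.0), 90.0)
[[257.0, 138.0], [274.0, 138.0], [274.0, 226.0], [257.0, 226.0]] [[0.5079, -0.0974], [0.5217, -0.103], [0.49, -0.1793], [0.475, -0.1731]]
[288 273  25  58 292] [298.  300.8] ((299.87103271484375, 302.1385498046875), (13.826148986816406, 57.11046600341797), 16.389541625976562)
[[285.0, 328.0], [301.0, 273.0], [315.0, 277.0], [298.0, 331.0]] [[0.4562, -0.2916], [0.4959, -0.2363], [0.5067, -0.2455], [0.4675, -0.3018]]
```

View pics/w3.png

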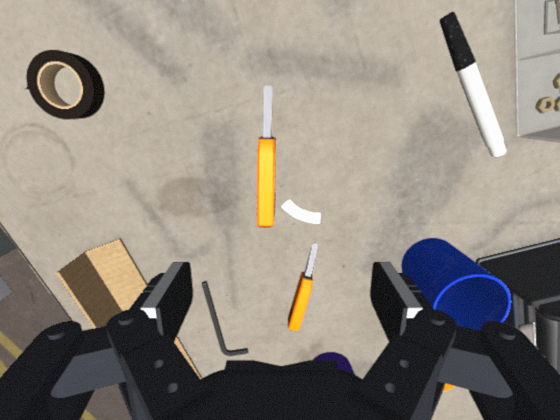

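The wrist view shows the chosen wedge with its handle spanning (257–275, 138–227) and its blade tip at (267,86). A thin white slip lies at (302,212), the small look-alike is at (300,300), and the blue beaker is at lower right, with its rim at about (470,300).

```bash
python3 - <<'E'
from h import *
import pickle
c,im,s=pickle.load(open("w3.pkl","rb"))
tip=onz(c,(267.3,86),.001); f=onz(c,(266.5,138),.028); b=onz(c,(266,227),.028)
print("tip",tip.round(4),"front",f.round(4),"back",b.round(4),np.linalg.norm(f-b))
m=(f+b)/2; d=(tip-b)[:2]; a=np.arctan2(d[1],d[0]); u=np.array([np.cos(a),np.sin(a)]); print("yaw",np.degrees(a),"origin by handle",m,"by tip",tip[:2]-.088*u, "tip-front",(tip-f)[:2]@u)
q=s["ee_rot"]; T=R.from_quat(q[[1,2,3,0]]).as_matrix(); print("tool x yaw",np.degrees(np.arctan2(T[1,0],T[0,0])))
# blue cup rim ellipse, and scene/side cup estimates
for nm in("scene","side"):
    cc=cal(nm); i0=cv2.imread(f"pics/{nm}0.png")[:,:,::-1].copy()
    for lo,hi,nn in(((105,150,30),(125,255,255),"blue"),((126,90,20),(150,255,255),"purple")):
        for mm,st,ce in blobs(i0,lo,hi,250):
            if 265<ce[0]<370 and ce[1]<200: print(nm,nn,st,"top",onz(cc,(st[0]+st[2]/2,st[1]+4),.08)[:2].round(3),"foot",onz(cc,(st[0]+st[2]/2,st[1]+st[3]-1),0)[:2].round(3))
for mm,st,ce in blobs(im,(105,120,40),(128,255,255),300): print("w3 blue",st,ce)
E
```

```text
tip [ 0.5324 -0.06    0.001 ] front [ 0.5156 -0.1005  0.028 ] back [ 0.4825 -0.1773  0.028 ] 0.08360757425498792
yaw 66.95519964516082 origin by handle [ 0.49904585 -0.1389171   0.028     ] by tip [ 0.49795439 -0.14097288] tip-front 0.04387771298613545
tool x yaw 67.84179537852289
scene blue [286 140  20  31 529] top [ 0.632 -0.304] foot [ 0.613 -0.276]
scene purple [342 140  23  30 496] top [ 0.478 -0.401] foot [ 0.457 -0.38 ]
side blue [268 176  16  25 351] top [ 0.62  -0.277] foot [ 0.621 -0.28 ]
side purple [313 171  18  24 327] top [ 0.47  -0.376] foot [ 0.467 -0.385]
w3 blue [ 402  239  110   92 6121] [456.65626532 284.20388825]
```

drive_tool:
  rows:
    - [[0, 0, -0.015], [-1.0, 1.0, -4.0], 6.0]
    - [[0, 0, 0], [0, 0, -5.0], 6.0]
    - [[0, 0, 0], [0, 0, -4.0], 6.0]
    - [[0, 0, 0], [0, 0, -1.8], 6.0]
    - [[0, 0, 0], [0, 0, 0], 6.0]
    - [[0, 0, 0], [0, 0, 0], 6.0]
  force: 80

```text
clock: 3.38
position: [0.4968, -0.1388, 0.0245]
ee_rot: [0.001, 0.832, 0.554, 0.001]
contact_force: [0.3, -0.6, 0.7]
width: 0.06
gripper_force: 0.0
```

drive_tool:
  rows:
    - [[0, 0, 0], [0.0, -0.4, -1.0], 6.0]
    - [[0, 0, 0], [0, 0, 0], 1.0]
    - [[0, 0, 0], [0, 0, 0], 1.0]
    - [[0, 0, 0], [0, 0, 0], 1.0]
    - [[0, 0, 0], [0, 0, 0], 1.0]
    - [[0, 0, 0], [0, 0, 0], 1.0]
  force: 80

```text
clock: 4.12
position: [0.4957, -0.144, 0.0138]
ee_rot: [0.0, 0.833, 0.553, 0.0]
contact_force: [-1.2, -0.7, 5.1]
width: 0.0145
gripper_force: 79.5
```

drive_tool:
  rows:
    - [[0, 0, 0], [0, 0, 5.0], 1.0]
    - [[0, 0, -0.172], [-1.8, 4.0, 1.5], 1.0]
    - [[0, 0, -0.172], [-1.8, 4.5, 1.5], 1.0]
    - [[0, 0, -0.172], [-1.8, 4.5, 1.5], 1.0]
    - [[-0.138, -0.106, 0], [-2.0, 5.3, 1.3], 1.0]
    - [[-0.138, -0.106, 0], [0, 0, 0], 1.0]
    - [[-0.138, -0.106, 0], [0, 0, 0], 1.0]
    - [[0, 0, 0], [0, 0, 0], 1.0]
  force: 100

```text
clock: 5.12
position: [0.4211, 0.0269, 0.1155]
ee_rot: [0.205, 0.925, 0.315, 0.057]
contact_force: [-0.7, -0.5, -1.5]
width: 0.0144
gripper_force: 97.9
```

```bash
python3 - <<'E'
from st import *
import pickle
s=manip.get_state(); c=cal("wrist"); im=eyes.get_image("wrist"); pickle.dump((c,im,s),open("w4.pkl","wb"))
q=s["ee_rot"]; T=R.from_quat(q[[1,2,3,0]]).as_matrix(); print(s["position"],T.round(3).tolist())
tip=s["position"]+T@[.093,0,.014]; o,S,so,SR=frames(.5430+.0444,.0995+.0341,np.radians(37.5)); print(so,"tip in spindle mm",(SR.T@(tip-so)*1000).round(1),"tool in spindle",(SR.T@T).round(3).tolist())
for n,p in dict(tip=tip,end=so+SR@[0,-.025,.007],eL=so+SR@[-.0095,-.025,.007],eR=so+SR@[.0095,-.025,.007],bL=so+SR@[-.0165,-.004,.014],bR=so+SR@[.0165,-.004,.014],f40=so+SR@[0,.04,.007]).items(): print(n,proj(c,p)[0].round(1))
cv2.imwrite("pics/w4.png",cv2.resize(im[0:300,130:430,::-1],None,fx=2,fy=2,interpolation=cv2.INTER_CUBIC))
E
```

```text
[0.42113211 0.0268755  0.11545853] [[0.795, 0.56, 0.235], [0.607, -0.718, -0.342], [-0.023, 0.414, -0.91]]
[0.54297221 0.09950936 0.078     ] tip in spindle mm [  2.2 -48.2  24.8] tool in spindle [[-0.01, 0.995, -0.096], [1.0, 0.007, -0.022], [-0.021, -0.096, -0.995]]
tip [282.3  71.3]
end [281.7  19.8]
eL [261.3  20.1]
eR [302.2  19.5]
bL [241.7 -40. ]
bR [320.1 -42.5]
f40 [ 282.9 -168.3]
```

View pics/w4.png

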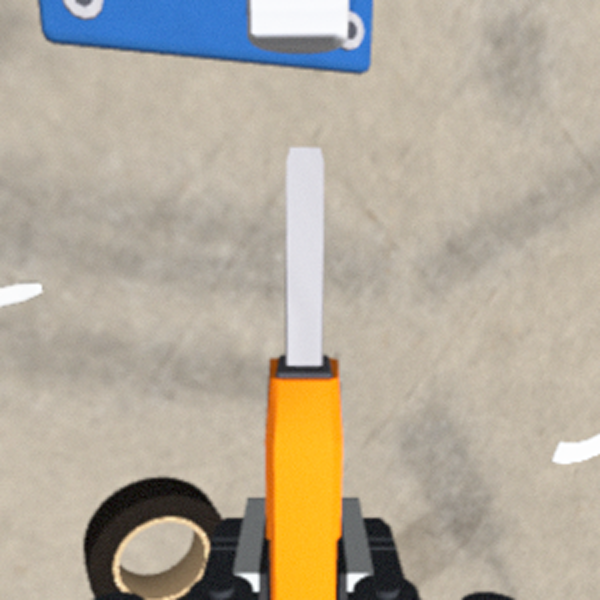

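The held wedge is centred, with its tip at crop (305,148), i.e. image (282.5,74), which is where the model puts it. The spindle's free end spans crop u 249–349 at v≈37, about 1 mm left of prediction. I'll correct the roll and bring the tip just outside the free end.

drive_tool:
  rows:
    - [[-0.031, -0.038, 0.001], [0.6, 0.25, -0.8], 1.0]
    - [[-0.031, -0.038, 0.001], [0.6, 0.25, -0.8], 1.0]
    - [[0, 0, 0], [0, 0, 0], 1.0]
    - [[0, 0, 0], [0, 0, 0], 1.0]

```text
clock: 5.68
position: [0.4361, 0.0297, 0.101]
ee_rot: [0.245, 0.916, 0.306, 0.084]
contact_force: [-0.6, -0.2, -1.9]
width: 0.0143
gripper_force: 97.9
```

```bash
cat > pose.py <<'E'
from st import *
o,S,so,SR=frames(.5430+.0444,.0995+.0341,np.radians(37.5))
def where(s=None):
    s=s or manip.get_state(); q=s["ee_rot"]; T=R.from_quat(q[[1,2,3,0]]).as_matrix()
    tip=s["position"]+T@[.093,0,.014]
    D=SR@np.c_[[0,1,0],[1,0,0],[0,0,-1]]
    rv=R.from_matrix(D@T.T).as_rotvec()
    print("t",s["clock"].__round__(2),"tip_s mm",(SR.T@(tip-so)*1000).round(1),"turn left world",rv.round(3),"in spindle",(SR.T@rv).round(3),"force_s",(SR.T@s["contact_force"]).round(1))
    return s,T,tip
E
python3 - <<'E'
from pose import *
import pickle
where(); s=manip.get_state(); c=cal("wrist"); im=eyes.get_image("wrist")
for n,p in dict(end=so+SR@[0,-.025,.007],eL=so+SR@[-.0095,-.025,.007],eR=so+SR@[.0095,-.025,.007]).items(): print(n,proj(c,p)[0].round(1))
m=cv2.inRange(cv2.cvtColor(im,cv2.COLOR_RGB2HSV),(0,0,150),(179,45,255))
for v in range(4,100,6):
    xs=np.nonzero(m[v,230:330])[0]+230
    print(v,[(int(r[0]),int(r[-1])) for r in np.split(xs,np.nonzero(np.diff(xs)>1)[0]+1) if len(r)>6])
cv2.imwrite("pics/w5.png",cv2.resize(im[0:150,200:360,::-1],None,fx=3.5,fy=3.5,interpolation=cv2.INTER_CUBIC))
E
```

```text
t 5.67 tip_s mm [  4.1 -34.3  10.6] turn left world [-0.002  0.004  0.009] in spindle [0.001 0.001 0.01 ] force_s [-1.1 -0.6 -1.6]
end [272.7  49.1]
eL [250.8  49.3]
eR [294.6  48.8]
4 [(242, 295), (302, 329)]
10 [(242, 294), (298, 329)]
16 [(243, 294), (298, 329)]
22 [(243, 294), (298, 329)]
28 [(243, 294), (298, 329)]
34 [(243, 294), (298, 329)]
40 [(244, 294), (298, 329)]
46 [(245, 294), (298, 329)]
52 [(298, 329)]
58 [(230, 287), (293, 329)]
64 [(230, 329)]
70 [(230, 329)]
76 [(230, 329)]
82 [(230, 329)]
88 [(230, 329)]
94 [(230, 329)]
```

View pics/w5.png

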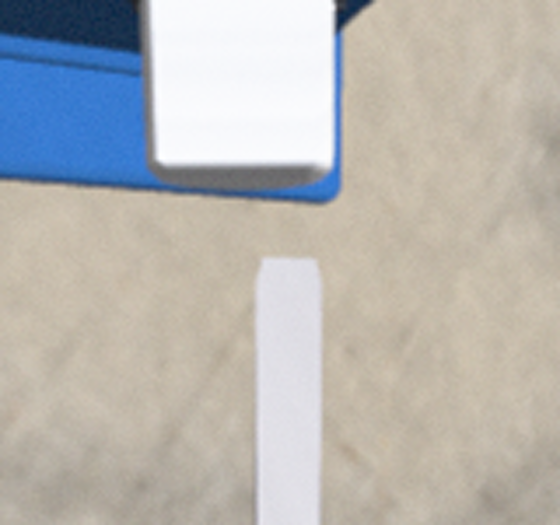

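drive_tool:
  rows:
    - [[-0.002, 0.004, 0.009], [-0.25, 0.32, -0.24], 1.0]
    - [[0, 0, 0], [0.8, 0.6, 0], 1.0]
    - [[0, 0, 0], [0.8, 0.6, 0], 1.0]
    - [[0, 0, 0], [0.03, -0.04, -0.09], 1.0]
    - [[0, 0, 0], [0.03, -0.04, -0.09], 1.0]
    - [[0, 0, 0], [0, 0, 0], 1.0]

```text
clock: 6.48
position: [0.4492, 0.0446, 0.0962]
ee_rot: [0.245, 0.914, 0.311, 0.083]
contact_force: [-0.3, 0.7, -0.4]
width: 0.0144
gripper_force: 97.9
```

```bash
python3 - <<'E'
from pose import *
where()
E
```

```text
t 6.47 tip_s mm [ -2.8 -14.9   8.5] turn left world [ 0.001 -0.001 -0.002] in spindle [ 0.     0.001 -0.002] force_s [-0.8  0.1  0. ]
```

drive_tool:
  rows:
    - [[0, 0, 0], [0.08, -0.11, -0.035], 1.0]
    - [[0, 0, 0], [0.03, -0.04, -0.085], 1.0]
    - [[0, 0, 0], [0, 0, 0], 1.0]

```text
clock: 6.85
position: [0.4508, 0.0433, 0.0956]
ee_rot: [0.245, 0.914, 0.311, 0.084]
contact_force: [-2.7, 0.9, 3.4]
width: 0.0143
gripper_force: 98.7
```

```bash
python3 - <<'E'
from pose import *
where()
E
```

```text
t 6.85 tip_s mm [ -1.3 -14.3   7.1] turn left world [ 0.001  0.001 -0.002] in spindle [-0.001  0.001 -0.001] force_s [-0.4 -1.6  4.1]
```

drive_tool:
  rows:
    - [[0, 0, 0], [0.4, 0.31, 0], 1.0]
    - [[0, 0, 0], [0.4, 0.31, 0], 1.0]
    - [[0, 0, 0], [0.4, 0.31, 0], 1.0]
    - [[0, 0, 0], [0.4, 0.31, 0], 1.0]
    - [[0, 0, 0], [0, 0, 0], 1.0]

```text
clock: 7.48
position: [0.4675, 0.0563, 0.0956]
ee_rot: [0.245, 0.914, 0.311, 0.084]
contact_force: [-2.7, 2.3, 6.1]
width: 0.0139
gripper_force: 99.3
```

```bash
python3 - <<'E'
from pose import *
where()
E
```

```text
t 7.47 tip_s mm [-1.4  6.9  7.2] turn left world [ 0.     0.001 -0.002] in spindle [-0.002  0.001 -0.002] force_s [ 0.  -0.7  7.1]
```

drive_tool:
  rows:
    - [[0, 0, 0], [0.4, 0.31, 0], 1.0]
    - [[0, 0, 0], [0.4, 0.31, 0], 1.0]
    - [[0, 0, 0], [0.4, 0.31, 0], 1.0]
    - [[0, 0, 0], [0, 0, 0], 1.0]

```text
clock: 7.98
position: [0.4739, 0.0622, 0.0953]
ee_rot: [0.247, 0.915, 0.31, 0.078]
contact_force: [-15.5, 1.5, 17.1]
width: 0.0146
gripper_force: 101.2
```

```bash
python3 - <<'E'
from pose import *
where()
E
```

```text
t 7.97 tip_s mm [-2.3 15.3  6.3] turn left world [ 0.007 -0.007  0.004] in spindle [ 0.01   0.001 -0.002] force_s [ -0.7 -11.3  20.1]
```

drive_tool:
  rows:
    - [[0, 0, 0], [0.38, 0.34, 0.06], 1.0]
    - [[0, 0, 0], [0.4, 0.31, 0], 1.0]
    - [[0, 0, 0], [0.4, 0.31, 0], 1.0]
    - [[0, 0, 0], [0, 0, 0], 1.0]

```text
clock: 8.48
position: [0.4915, 0.0753, 0.0959]
ee_rot: [0.245, 0.914, 0.311, 0.084]
contact_force: [-1.3, 2.3, 3.6]
width: 0.0142
gripper_force: 98.7
```

```bash
python3 - <<'E'
from pose import *
where()
im=eyes.get_image("wrist"); cv2.imwrite("pics/w6.png",cv2.resize(im[0:300,130:430,::-1],None,fx=2,fy=2,interpolation=cv2.INTER_CUBIC))
E
```

```text
t 8.47 tip_s mm [-1.7 37.5  7.8] turn left world [-0.     0.001 -0.002] in spindle [-0.002  0.001 -0.002] force_s [-0.5  0.4  4.4]
```

View pics/w6.png

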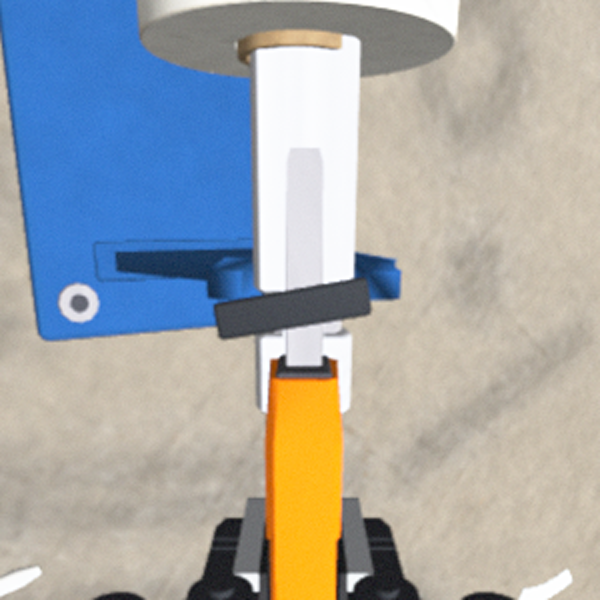

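The clip is off the groove. Its bow, at crop (292,308), lies across the blade at the start of the land, slightly skewed, with the tip at crop (305,150). I'll advance 4 mm more to get the land fully under it, then lift gently along the flat's normal with the tip slightly up.

drive_tool:
  rows:
    - [[0, 0, 0], [0.32, 0.25, 0], 1.0]
    - [[0, 0, 0], [0, 0, 0], 1.0]
    - [[0, 0, 0], [-0.06, 0.08, 0.17], 1.0]
    - [[0, 0, 0], [-0.06, 0.08, 0.17], 1.0]
    - [[0.026, -0.034, 0.025], [-0.12, 0.16, 0.35], 1.0]
    - [[0.026, -0.034, 0.025], [-0.12, 0.16, 0.35], 1.0]
    - [[0.026, -0.034, 0.025], [-0.12, 0.16, 0.35], 1.0]
    - [[0, 0, 0], [0, 0, 0], 1.0]

```text
clock: 9.52
position: [0.4877, 0.0827, 0.1096]
ee_rot: [0.222, 0.906, 0.329, 0.15]
contact_force: [-0.1, 0.2, -1.0]
width: 0.0142
gripper_force: 98.1
```

```bash
python3 - <<'E'
from pose import *
where()
im=eyes.get_image("wrist"); cv2.imwrite("pics/w7.png",cv2.resize(im[0:300,130:430,::-1],None,fx=2,fy=2,interpolation=cv2.INTER_CUBIC))
E
```

```text
t 9.53 tip_s mm [-2.  39.9 37.3] turn left world [-0.076  0.101 -0.076] in spindle [-0.148  0.001 -0.002] force_s [-0.7  0.1 -0.7]
```

View pics/w7.png

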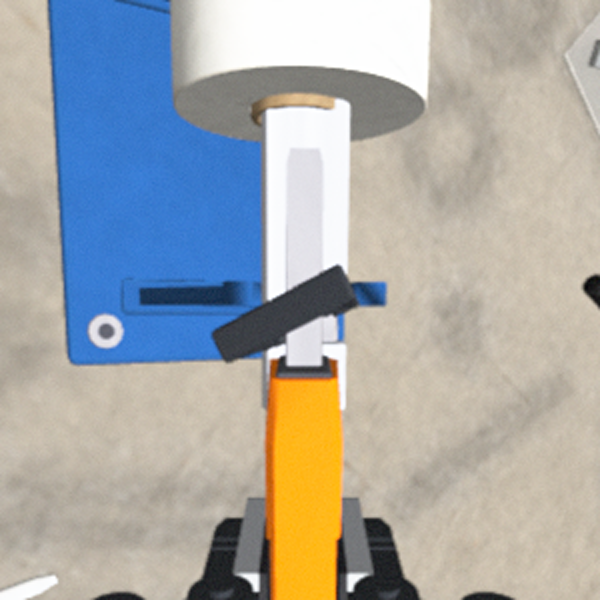

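The clip rides astride the land against the handle, skewed about 27°, at crop (285,312). I'll lift it further, roll level, then check it before carrying.

drive_tool:
  rows:
    - [[0, 0, 0], [0, 0, 1.2], 1.0]
    - [[0, 0, 0], [0, 0, 2.2], 1.0]
    - [[0.104, 0.08, 0], [0, 0, 2.2], 1.0]
    - [[0.104, 0.08, 0], [0, 0, 2.2], 1.0]
    - [[0.104, 0.08, 0], [0, 0, 2.0], 1.0]
    - [[0.104, 0.08, 0], [0, 0, 1.5], 1.0]
    - [[0.03, -0.04, 0], [0, 0, 0.8], 1.0]
    - [[0, 0, 0], [0, 0, 0], 1.0]

```text
clock: 10.58
position: [0.4884, 0.0811, 0.2262]
ee_rot: [-0.019, 0.942, 0.32, 0.095]
contact_force: [0.2, 0.2, -1.2]
width: 0.014
gripper_force: 98.0
```

```bash
python3 - <<'E'
from pose import *
import pickle
s,T,tip=where(); print("pos",s["position"],"tool x",T[:,0].round(3),"y",T[:,1].round(3),"tip",tip)
im=eyes.get_image("wrist")
# black clip pixels over blade area
m=(im.max(2)<75); sub=m[120:185,215:335]; print("clip dark px",sub.sum(), np.argwhere(sub).mean(0)+[120,215])
c,_,_=pickle.load(open("w3.pkl","rb")); print("rim est",onz(c,(472,300),.082), "foot-ish")
E
```

```text
t 10.57 tip_s mm [ 60.1  39.5 141. ] turn left world [-0.508 -0.153 -0.05 ] in spindle [-0.187 -0.496  0.05 ] force_s [-0.6  0.2 -1. ]
pos [0.48843715 0.0810573  0.22620908] tool x [0.777 0.6   0.191] y [ 0.607 -0.795  0.026] tip [0.56306134 0.13815634 0.23020026]
clip dark px 1069 [143.10383536 273.19270346]
rim est [ 0.62676289 -0.28368629  0.082     ] foot-ish
```

drive_tool:
  rows:
    - [[0, 0, 0], [0.25, -1.2, 0], 1.0]
    - [[0, 0, 0], [0.5, -2.4, 0], 1.0]
    - [[0, 0, 0], [0.75, -3.5, 0], 1.0]
    - [[0, 0, 0], [0.75, -3.5, 0], 1.0]
    - [[0, 0, 0], [0.75, -3.5, 0], 1.0]
    - [[0, 0, 0], [0.75, -3.5, 0], 1.0]
    - [[0, 0, 0], [0.75, -3.5, 0], 1.0]
    - [[0, 0, 0], [0.75, -3.5, 0], 1.0]

```text
clock: 11.62
position: [0.5409, -0.1655, 0.2253]
ee_rot: [-0.019, 0.942, 0.321, 0.095]
contact_force: [0.6, 0.2, -1.1]
width: 0.0142
gripper_force: 98.0
```

drive_tool:
  rows:
    - [[0, 0, 0], [0.75, -3.5, 0], 1.0]
    - [[0, 0, 0], [0.75, -3.5, 0], 1.0]
    - [[0, 0, 0], [0.75, -3.5, 0], 1.0]
    - [[0, 0, 0], [0.55, -2.6, 0], 1.0]
    - [[0, 0, 0], [0.35, -1.6, 0], 1.0]
    - [[0, 0, 0], [0.2, -0.8, 0], 1.0]
    - [[0, 0, 0], [0, 0, 0], 1.0]

```text
clock: 12.5
position: [0.5743, -0.3189, 0.2257]
ee_rot: [-0.019, 0.942, 0.321, 0.095]
contact_force: [0.3, 0.7, -1.0]
width: 0.0142
gripper_force: 98.0
```

```bash
python3 - <<'E'
from pose import *
import pickle
s,T,tip=where(); print("pos",s["position"],"tool x",T[:,0].round(3),"tip",tip)
c=cal("wrist"); im=eyes.get_image("wrist"); pickle.dump((c,im,s),open("w8.pkl","wb")); cv2.imwrite("pics/w8.png",im[:,:,::-1])
for m,st,ce in blobs(im,(105,120,40),(128,255,255),300): print("blue",st,ce,onz(c,ce,.06).round(3))
E
```

```text
t 12.5 tip_s mm [ 379.9 -135.9  -44.1] turn left world [-0.508 -0.154 -0.052] in spindle [-0.188 -0.497  0.049] force_s [-0.8  0.6 -0.7]
pos [ 0.57429083 -0.31894838  0.22573532] tool x [0.776 0.601 0.191] tip [ 0.64882051 -0.2617302   0.22978585]
blue [ 291  128   33   69 1198] [307.29131886 164.35559265] [ 0.636 -0.309  0.06 ]
blue [253 146  20  43 630] [262.65555556 164.44603175] [ 0.609 -0.274  0.06 ]
blue [257 334  49  32 433] [281.12240185 353.81524249] [ 0.462 -0.41   0.06 ]
```

View pics/w8.png

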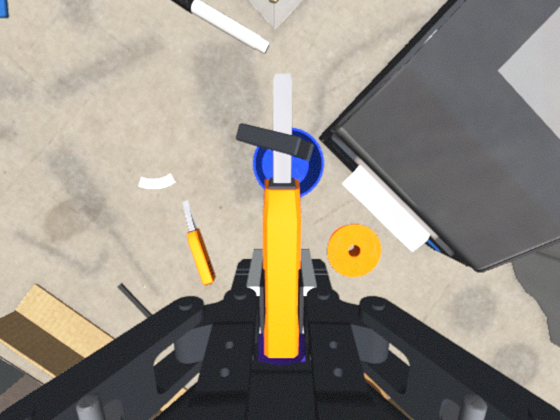

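The clip still rides on the blade, with its bow at (275,142) and the blade tip at (282,74). The blue rim spans u 253–324 and v 127–198. I've now viewed 12 pictures, two over the limit of 10, so from here I'll work by numbers only. Next I'll compute where the tip has to go.

```bash
python3 - <<'E'
from h import *
import pickle
c,im,s=pickle.load(open("w8.pkl","rb"))
m=cv2.inRange(cv2.cvtColor(im,cv2.COLOR_RGB2HSV),(105,120,40),(128,255,255)); m[:, :235]=0; m[:,345:]=0; m[215:]=0;m[:115]=0
p=cv2.convexHull(np.argwhere(m)[:,::-1].astype(np.float32)); e=cv2.fitEllipse(p); print(e)
C=onz(c,e[0],.082); print("C by ellipse",C, "circle on rim plane",cv2.minEnclosingCircle(np.array([onz(c,q,.082)[:2]*1000 for q in p[:,0]],np.float32)))
h=np.array([.791,.611]); tip=np.array([.6488,-.2617]); print("shift cm to C-12mm",(C[:2]-.012*h-tip)*100)
E
```

```text
((287.94830322265625, 162.86033630371094), (70.65780639648438, 71.22063446044922), 19.873334884643555)
C by ellipse [ 0.62500851 -0.29182633  0.082     ] circle on rim plane ((624.7266845703125, -292.13946533203125), 32.55248260498047)
shift cm to C-12mm [-3.32834897 -3.74583294]
```

drive_tool:
  rows:
    - [[0.055, -0.072, 0], [0, 0, -0.5], 1.0]
    - [[0, 0, 0], [-0.25, -0.3, -1.0], 1.0]
    - [[0, 0, 0], [-0.53, -0.6, -1.2], 1.0]
    - [[0, 0, 0], [-0.53, -0.6, -1.2], 1.0]
    - [[0, 0, 0], [-0.53, -0.6, -1.2], 1.0]
    - [[0, 0, 0], [-0.53, -0.6, -1.2], 1.0]
    - [[0, 0, 0], [-0.53, -0.6, -1.2], 1.0]
    - [[0, 0, 0], [-0.4, -0.45, -1.0], 1.0]

```text
clock: 13.55
position: [0.5408, -0.3571, 0.1401]
ee_rot: [-0.033, 0.937, 0.318, 0.138]
contact_force: [-0.5, -0.2, -0.8]
width: 0.0144
gripper_force: 98.0
```

```bash
cat > clip.py <<'E'
from pose import *
def look(tag):
    s,T,tip=where(); h=T[:2,0]/np.linalg.norm(T[:2,0]); C=np.array([.6248,-.292])
    d=tip[:2]-C; print("tcp",s["position"].round(4),"pitch up deg",np.degrees(np.arcsin(T[2,0])).round(1),"tip-C along h, left mm",(d@h*1000).round(1),((h[0]*d[1]-h[1]*d[0])*1000).round(1),"tip z",tip[2].round(4),"F",s["contact_force"].round(1))
    im=eyes.get_image("wrist"); cv2.imwrite(f"pics/{tag}.png",im[:,:,::-1])
    m=(im.max(2)<70).astype(np.uint8); m[210:]=0
    n,l,st,ce=cv2.connectedComponentsWithStats(m)
    print([(st[i].tolist(),ce[i].round(0).tolist()) for i in range(1,n) if st[i][4]>150 and 200<ce[i][0]<360])
E
python3 - <<'E'
from clip import *
look("w9")
E
```

```text
t 13.55 tip_s mm [ 349.9 -186.4 -115.9] turn left world [-0.56  -0.082 -0.074] in spindle [-0.276 -0.494  0.074] force_s [-0.5 -0.5 -0.7]
tcp [ 0.5408 -0.3571  0.1401] pitch up deg 16.2 tip-C along h, left mm -13.0 -0.5 tip z 0.1526 F [-0.5 -0.2 -0.8]
[([290, 141, 20, 19, 187], [302.0, 150.0])]
```

drive_tool:
  rows:
    - [[-0.103, 0.134, 0], [-0.06, -0.05, 0], 1.0]
    - [[-0.103, 0.134, 0], [0.15, 0.12, 0], 1.0]
    - [[-0.103, 0.134, 0], [0.36, 0.28, 0], 1.0]
    - [[-0.103, 0.134, 0], [0.55, 0.43, 0.3], 1.0]
    - [[-0.103, 0.134, 0], [0.74, 0.57, 0.6], 1.0]
    - [[-0.103, 0.134, 0], [0.9, 0.7, 0.7], 1.0]
    - [[0, 0, 0], [0, 0, 0], 1.0]
    - [[0, 0, 0], [0, 0, 0], 1.0]

```text
clock: 14.6
position: [0.5677, -0.3363, 0.1569]
ee_rot: [0.126, 0.882, 0.306, -0.334]
contact_force: [0.4, 0.0, -1.3]
width: 0.0139
gripper_force: 98.0
```

```bash
python3 - <<'E'
from clip import *
look("w10")
c=cal("wrist"); im=cv2.imread("pics/w10.png")[:,:,::-1]; print("C at rim",proj(c,[.6248,-.292,.082]),"bottom",proj(c,[.6248,-.292,.01]))
# coarse dark map around blade and cup
g=im.max(2)
for v in range(60,220,8): print(v," ".join(f"{g[v:v+8,u:u+8].mean():3.0f}" for u in range(216,352,8)))
E
```

```text
t 14.6 tip_s mm [ 315.7 -185.7 -174.8] turn left world [ 0.058 -0.857  0.178] in spindle [ 0.708 -0.476 -0.204] force_s [-0.5  0.3 -1.2]
tcp [ 0.5677 -0.3363  0.1569] pitch up deg -41.8 tip-C along h, left mm -12.3 -0.3 tip z 0.0845 F [ 0.4  0.  -1.3]
[]
C at rim [[281.01772594  37.6747011 ]] bottom [[278.61020281 -44.30669986]]
60 171 161 166 170 173 177 179 180 178 176 172 166 162 155 147 136 205
68 230 167 167 170 173 176 178 189 195 183 174 168 163 157 149 183 231
76 225 228 174 170 174 174 177 219 229 200 173 168 164 158 191 231 219
84 222 224 233 198 173 175 176 224 230 203 173 169 176 218 226 215 243
92 223 221 217 228 230 213 197 226 231 212 204 222 234 219 219 225 251
100 221 220 218 218 219 218 225 231 233 228 221 217 217 218 217 225 243
108 221 219 220 220 220 215 213 230 235 223 216 218 217 218 219 220 252
116 222 222 219 219 220 217 217 232 237 224 217 217 216 220 220 235 254
124 221 220 218 217 218 219 220 232 239 225 217 220 220 219 220 242 254
132 220 215 217 218 217 216 217 232 241 219 208 204 203 208 212 232 255
140 218 201 203 210 174 156 155 226 242 212 192 192 195 193 198 213 236
148 213 199 195 126 122 128 130 224 242 207 191 198 194 199 199 204 219
156 207 195 175 114 123 128 129 224 242 199 183 202 193 195 197 211 219
164 217 210 157 115 122 127 129 224 242 194 172 183 190 194 207 219 219
172 217 214 146 116 123 128 120 222 242 176 179 180 196 205 218 218 220
180 220 220 126 117 124 128 103 124 134  95 169 177 166 159 160 168 183
188 220 213 110 119 125 127 210 228 229 228 172 131 136 138 138 139 137
196 215 186 110 119 124 125 232 254 254 253 186 132 136 139 140 139 137
204 214 165 118 150 163 161 238 255 255 255 196 131 137 140 141 140 139
212 215 173 168 150 147 151 241 255 255 255 203 131 139 150 155 154 145
```

drive_tool:
  rows:
    - [[0, 0, 0], [0, 0, 4.0], 1.0]
    - [[0.089, -0.116, 0], [-0.6, 1.3, 1.2], 1.0]
    - [[0.089, -0.116, 0], [-0.6, 1.3, 1.2], 1.0]
    - [[0.089, -0.116, 0], [-0.6, 1.3, 1.2], 1.0]
    - [[0.089, -0.116, 0], [-0.6, 1.3, 1.2], 1.0]
    - [[0.089, -0.116, 0], [-0.6, 1.3, 1.2], 1.0]
    - [[0, 0, 0], [0, 0, 0], 1.0]

```text
clock: 15.52
position: [0.5347, -0.2734, 0.2609]
ee_rot: [0.015, 0.947, 0.32, 0.006]
contact_force: [-0.4, 0.1, -0.9]
width: 0.0141
gripper_force: 98.0
```

```bash
python3 - <<'E'
from clip import *
look("w11")
c=cal("wrist"); im=cv2.imread("pics/w11.png")[:,:,::-1].copy(); 
hsv=cv2.cvtColor(im,cv2.COLOR_RGB2HSV); g=im.max(2)
a=np.linspace(0,2*np.pi,60)
def ring(r,z): return proj(c,np.c_[.6248+r*np.cos(a),-.292+r*np.sin(a),0*a+z]).astype(np.int32)
M=np.zeros(g.shape,np.uint8); cv2.fillPoly(M,[ring(.029,.080)],1)
ys,xs=np.nonzero(M); print("rim px box",xs.min(),xs.max(),ys.min(),ys.max())
d=(M>0)&(g<75); print("dark in cup",d.sum(),"of",M.sum(), np.argwhere(d).mean(0) if d.any() else None)
bl=cv2.inRange(hsv,(105,120,40),(128,255,255)); print("blue fit",[ (st.tolist()) for m,st,ce in blobs(im,(105,120,40),(128,255,255),300)])
ch=np.where(g<60,'#',np.where(bl>0,'b','.'))
for v in range(ys.min()-8,ys.max()+8,4): print("".join(ch[v,xs.min()-8:xs.max()+8:2]))
E
```

```text
t 15.53 tip_s mm [ 336.9 -140.5    0.7] turn left world [-0.391 -0.298  0.002] in spindle [-0.001 -0.491  0.002] force_s [-0.7 -0.3 -0.6]
tcp [ 0.5347 -0.2734  0.2609] pitch up deg 0.1 tip-C along h, left mm 32.8 69.1 tip z 0.247 F [-0.4  0.1 -0.9]
[]
rim px box 317 376 94 155
dark in cup 0 of 2915 None
blue fit [[308, 90, 72, 69, 3715], [302, 237, 55, 65, 1280]]
.................................#####
.................bbbbbb........#######
............bbbbbbbbbbbbbbbbb.########
.......bbbbbbbbbbbbbbbbbbbbbbbbb######
....bbbbbbbbb..bbbbbbbbbbbbbbbbbbb####
...bbbbbb..bbb.bbbbbbbbbbbbbbbbbbbb###
.bbbbb.bbbbbb.b.bbbbbbbbbbbbbbbbbbb.##
.bbbbbbbbbbbbbb..bbbbbbbbbbbbbbbbbbb..
bbbbb.bbbbbbbbb..bbbbbbbbbbbbbbbbbbb..
bbbbbbb...bbbbbbbbbbbbbbbbbbbbbbbbbb..
bbbbbbbb.bbbbbbbbbbbbbbbbbbbbbbbbbbb..
.bbbbbbbbbbbbbbbbbbbbbbbbbbbbbbbbbb...
..bbbbbbbbbbbbbbbbbbbbbbbbbbbbbbbbb...
...bbbbbbbbbbbbbbbbbbbbbbbbbbbbbbb....
....bbbbbbbbbbbbbbbbbbbbbbbbbbbbb.....
......bbbbbbbbbbbbbbbbbbbbbbbbb.......
........bbbbbbbbbbbbbbbbbbbbb.........
..........bbbbbbbbbbbbbbbb............
................bbbb..................
......................................
```

```bash
python3 - <<'E'
from h import *
im=cv2.imread("pics/w11.png")[:,:,::-1].copy(); hsv=cv2.cvtColor(im,cv2.COLOR_RGB2HSV)
for v in range(92,150,5): print(v," ".join(f"{b:3d}/{s:3d}" for s,b in zip(hsv[v,308:380:5,1],im[v,308:380:5,2])))
# dark low-saturation blobs anywhere on bench (is the clip lying outside?)
m=((im.max(2)<85)).astype(np.uint8); m[260:]=0
n,l,st,ce=cv2.connectedComponentsWithStats(m); print([(st[i].tolist()) for i in range(1,n) if 40<st[i][4]])
i1=eyes.get_image("scene"); i0=cv2.imread("pics/scene0.png")[:,:,::-1]
for u0,v0 in((280,136),): 
    print("scene cup before/after max diff",np.abs(i1[v0:v0+40,u0:u0+34].astype(int)-i0[v0:v0+40,u0:u0+34]).max(2).max(1))
E
```

```text
92 172/ 25 191/ 27 181/ 35 183/ 32 178/ 38 178/ 29 254/186 242/207 195/208 239/216 255/197 200/ 41  63/ 12  39/ 20  38/ 13
97 172/ 28 180/ 30 188/ 31 155/  8 243/214 188/209 131/228 114/204 112/203 107/229 112/194 109/197 255/206  36/ 13  40/  6
102 179/ 21 173/ 30 108/217 243/201 251/197 211/193 160/126 252/201 113/226 107/205 100/237 103/223  99/216 255/190  38/ 40
107 166/ 31 102/208 140/209 224/198 169/128 253/206 105/ 19 251/195 252/176  99/203 101/192 102/193  98/216 103/210  74/114
112 172/ 23 103/225 245/201 253/206 250/200 251/202 230/203 252/198 251/192 218/215  96/218 100/199  96/234  98/195 251/148
117 118/ 71  99/209 123/120 215/154 250/203 251/199 157/ 36 251/201 251/207 249/207  97/205  98/219  97/216  95/204 241/200
122 100/128 144/204 253/203 125/ 82 251/179 250/202 249/208 250/201 250/200 249/204 102/203 101/202  99/222 101/202 226/214
127 122/ 52 184/215 251/199 247/206 252/196 250/202 250/193 250/197 250/197 217/210 110/192 106/202 100/235  99/219 241/202
132 160/ 28 110/204 251/197 250/199 251/193 249/196 250/196 250/195 251/196 110/204 106/238 108/217 108/212 104/228 247/152
137 164/ 28 103/ 92 249/200 251/192 251/194 250/193 251/192 252/181 135/206 119/210 115/211 113/205 109/211 114/212 183/ 27
142 164/ 26 158/ 31 250/205 238/191 253/179 252/192 243/208 120/236 124/214 122/213 116/235 117/205 112/223 252/175 181/ 32
147 160/ 27 166/ 26 169/ 32 247/220 132/218 134/202 133/219 131/214 129/219 125/216 123/209 123/195 254/194 179/ 36 179/ 36
[[367, 0, 169, 224, 6160], [0, 118, 31, 48, 891], [269, 178, 27, 9, 95], [179, 233, 29, 27, 80]]
scene cup before/after max diff [11 12 11 11 54 40 20 13 43 38 22 14 15 15 13 14 11 12 10 13  9 11 13 11
 20 11 13 16 13 12 11  9 12 12 13 10 10 12 13 12]
```

```bash
python3 - <<'E'
from h import *
im=cv2.imread("pics/w11.png")[:,:,::-1].copy(); s=cv2.cvtColor(im,cv2.COLOR_RGB2HSV)[:,:,1]; g=im.max(2)
for v in range(86,150,1): print(v,"".join('#' if s[v,u]<150 and g[v,u]<90 else 'o' if s[v,u]<150 and g[v,u]<150 else '+' if s[v,u]<150 else '.' for u in range(303,384)))
E
```

```text
86 ++++++++++++++++++++++++++++++++++++++++++++++++++++++++++++++++++++++o##########
87 +++++++++++++++++++++++++++++++++++++++++++++++++++++++++++++++++++++o###########
88 ++++++++++++++++++++++++++++++++++++++++++++++++++++++++++++++++++++o############
89 +++++++++++++++++++++++++++++++++++++++++++++++++++++++++++++++++++o#############
90 ++++++++++++++++++++++++++++++++++++++++++.........+++++++++++++++o##############
91 +++++++++++++++++++++++++++++++++++++...................+++++++++o###############
92 ++++++++++++++++++++++++++++++++++........................++++++o################
93 ++++++++++++++++++++++++++++++++............................+++o#################
94 +++++++++++++++++++++++++++++.................................++o################
95 +++++++++++++++++++++++++++.......................................###############
96 +++++++++++++++++++++++oo..........................................##############
97 +++++++++++++++++++++oo.............................................#############
98 +++++++++++++++++++oo................................................########
[... 3689 characters left out ...]
...+++++++++
142 ++++++++++++++.........................................................++++++++++
143 +++++++++++++++.......................................................+++++++++++
144 ++++++++++++++++.....................................................++++++++++++
145 +++++++++++++++++....................................................++++++++++++
146 ++++++++++++++++++..................................................+++++++++++++
147 ++++++++++++++++++.................................................++++++++++++++
148 +++++++++++++++++++...............................................+++++++++++++++
149 ++++++++++++++++++++.............................................++++++++++++++++
```

The outline map shows the clip's C shape lying on its side at the cup's bottom: bow from (318,110) to (338,101), jaws at (340,116) and (323,122), all inside the rim. Now I'll lay the wedge back at its original place.

drive_tool:
  rows:
    - [[0, 0, 0.171], [-1.3, 4.3, -2.0], 1.0]
    - [[0, 0, 0.171], [-1.3, 4.3, -3.0], 1.0]
    - [[0, 0, 0.171], [-1.3, 4.3, -4.0], 1.0]
    - [[0, 0, 0], [0, 0, -5.0], 1.0]
    - [[0, 0, 0], [0, 0, -5.0], 1.0]
    - [[0, 0, 0], [0, 0, -3.0], 1.0]
    - [[0, 0, 0], [0, 0, -1.0], 1.0]
    - [[0, 0, 0], [0, 0, 0], 1.0]

```text
clock: 16.62
position: [0.4991, -0.1421, 0.0265]
ee_rot: [0.011, 0.833, 0.553, 0.007]
contact_force: [0.6, -0.4, -0.2]
width: 0.0143
gripper_force: 98.1
```

```bash
python3 - <<'E'
from pose import *
s,T,tip=where(); print(s["position"],T.round(3).tolist(),tip)
D=np.c_[[np.cos(np.radians(67.1)),np.sin(np.radians(67.1)),0],[np.sin(np.radians(67.1)),-np.cos(np.radians(67.1)),0],[0,0,-1]]
print(R.from_matrix(D@T.T).as_rotvec().round(3))
E
```

```text
t 16.62 tip_s mm [  70.5 -100.9 -116.4] turn left world [-0.308 -0.399 -0.507] in spindle [-0.141 -0.487 -0.503] force_s [ 0.5  0.3 -0.5]
[ 0.49907379 -0.14206178  0.02648612] [[0.388, 0.921, 0.023], [0.922, -0.388, -0.01], [-0.0, 0.025, -1.0]] [ 0.53550688 -0.05649867  0.01246533]
[ 0.01   0.023 -0.001]
```

drive_tool:
  rows:
    - [[0.01, 0.023, 0], [0, 0, -0.7], 1.0]
    - [[0, 0, 0], [0, 0, -0.4], 1.0]
    - [[0, 0, 0], [0, 0, -0.15], 1.0]
    - [[0, 0, 0], [0, 0, 0], 1.0]

```text
clock: 17.12
position: [0.4987, -0.1422, 0.0147]
ee_rot: [0.001, 0.833, 0.553, 0.001]
contact_force: [-0.4, -0.1, -1.3]
width: 0.014
gripper_force: 98.1
```

drive_tool:
  rows:
    - [[0, 0, 0], [0, 0, -0.1], 1.0]
    - [[0, 0, 0], [0, 0, -0.05], 1.0]
    - [[0, 0, 0], [0, 0, 0], 1.0]

```text
clock: 17.5
position: [0.4988, -0.1422, 0.0138]
ee_rot: [0.001, 0.833, 0.553, 0.001]
contact_force: [-1.2, 0.3, 5.4]
width: 0.0144
gripper_force: 99.1
```

Contact at 5 N. I'll release and retreat upward.

drive_tool:
  rows:
    - [[0, 0, 0], [0, 0, 0], 3.0]
    - [[0, 0, 0], [0, 0, 0], 6.0]
    - [[0, 0, 0], [0, 0, 0], 6.0]
    - [[0, 0, 0], [0, 0, 3.0], 6.0]
    - [[0, 0, 0], [0, 0, 5.0], 6.0]
    - [[0, 0, 0], [0, 0, 5.0], 6.0]
    - [[0, 0, 0], [0, 0, 3.0], 6.0]
    - [[0, 0, 0], [0, 0, 0], 6.0]
  force: 40

```text
clock: 18.5
position: [0.5003, -0.1428, 0.1755]
ee_rot: [0.003, 0.833, 0.553, 0.002]
contact_force: [0.3, -0.3, -1.4]
width: 0.0601
gripper_force: 0.0
```

```bash
python3 - <<'E'
from h import *
s=manip.get_state(); c=cal("wrist"); im=eyes.get_image("wrist"); cv2.imwrite("pics/w12.png",im[:,:,::-1]); print(s["position"],s["width"],s["contact_force"].round(1))
for m,st,ce in blobs(im,(5,150,90),(20,255,255),200):
    ys,xs=np.nonzero(m); r=cv2.minAreaRect(np.c_[xs,ys].astype(np.float32)); b=cv2.boxPoints(r); print("orange",st.tolist(),[np.round(x,1) for x in r],[onz(c,p,.028)[:2].round(4).tolist() for p in b])
# cups: compare before/after in both fixed views
for n in("scene","side"):
    i1=eyes.get_image(n); i0=cv2.imread(f"pics/{n}0.png")[:,:,::-1].copy()
    for nm,lo,hi in(("blue",(105,150,30),(125,255,255)),("purple",(126,90,20),(150,255,255))):
        for tag,i in(("0",i0),("1",i1)):
            print(n,nm,tag,[(st.tolist(),ce.round(1).tolist()) for m,st,ce in blobs(i,lo,hi,250) if 265<ce[0]<370 and ce[1]<200])
E
```

```text
[ 0.50028602 -0.14281179  0.17550051] 0.06007646120209866 [ 0.3 -0.3 -1.4]
orange [270, 142, 17, 88, 296] [array([278. , 185.5]), array([87., 16.]), np.float64(90.0)] [[0.5109, -0.0954], [0.524, -0.1009], [0.492, -0.1775], [0.4778, -0.1715]]
orange [299, 276, 23, 57, 251] [array([309.6, 305.1]), array([14. , 57.1]), np.float64(17.1)] [[0.455, -0.2903], [0.496, -0.235], [0.5069, -0.2449], [0.4664, -0.3011]]
scene blue 0 [([286, 140, 20, 31, 529], [295.7, 154.4])]
scene blue 1 [([286, 142, 21, 29, 331], [294.2, 157.9])]
scene purple 0 [([342, 140, 23, 30, 496], [351.9, 153.2])]
scene purple 1 [([342, 140, 23, 30, 503], [351.8, 153.3])]
side blue 0 [([268, 176, 16, 25, 351], [275.9, 187.6])]
side blue 1 [([268, 176, 16, 25, 352], [275.8, 187.7])]
side purple 0 [([313, 171, 18, 24, 327], [321.5, 182.1])]
side purple 1 [([313, 171, 18, 24, 328], [321.5, 182.1])]
```

```bash
python3 -c "
from rig import job; print(job.sign_off())"
```

```text
the job is handed in; nothing more can be done
None
```

I handed the job in at about 18.6 s: the wedge eased the clip off and it lies in the blue cup, the wedge is flat on the bench where it started, and both cups stand where they were; I viewed 12 pictures, two over the limit of 10.

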